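# Reset a refurbished computer through its lid

### The arm

A 6-joint arm with a two-finger parallel gripper is mounted at the origin on the work surface. World frame = base frame: x ahead of the robot, y to its left, z up, the work surface at z = 0. Lengths are in m, angles in rad, forces in N, time in s.
With the tool pointing down it reaches from about 0.3 to 0.825 m from the base axis. Payload 5.4 kg.
Tool frame: the origin (TCP) lies at the very end of the fingers, on their centre line; the grasp point (between the pads) lies 19 mm behind it; z points along the fingers, x is the direction in which the jaws open and shut, and the axes are right-handed (so a half turn about z gives the same grasp; the last joint's range is limited). The gripper opens to 92 mm and grips with 3 to 60 N. Pads are 20 mm wide; open, the fingers measure 128 mm over their backs; the gripper's body (75 mm by 189 mm) begins 69 mm behind the grasp point.
Start: joints at [0.976, 0.158, 1.597, -0, 1.386, -0.21], TCP at [0.216, 0.533, 0.215] pointing down, gripper open.
Joint ranges: [-2.91, 2.91], [-0.94, 2.29], [0.18, 2.7], [-1.29, 4.43], [0.17, 2.64], [-3, 3]. Speed limits (rad/s): [2.57, 2.57, 3.14, 3.14, 3.14, 3.14].

### API

Orientations are given as a rotation vector (axis times angle).
In Python, from workcell import bot gives the robot as it stands. Calls block until the motion is done:
- bot.goto(position, orientation): joint-space move of the TCP to a pose.
- bot.line_to(position, rot=None, max_speed=0.15): straight line of the TCP; rot=None keeps the orientation; max_speed is the mean speed in m/s.
- bot.set_joints(angles): joint-space move.
- bot.set_gripper(opening, newtons=None): opening from 0.0 (shut) to 1.0 (fully open); newtons is the grip in N (None keeps the last); returns when the fingers have stopped.
- bot.hold(seconds).
- bot.inverse_kinematics(position, orientation): joint angles nearest the present ones, or None.
- bot.read_camera(name): name is "scene" or "top" or "wrist"; returns a dict with "pixels" (480x640x3 uint8, blue, green, red), "fx", "fy", "cx", "cy" (pixels), "R" (3x3) and "t" (3): a world point X has camera coordinates R X + t. Camera axes: x right, y down, z forward; pixel columns grow to the right and rows downward; lengths in m; the calibration is good to about 2 mm. A picture is of the moment at which its call begins. There is no depth.
A pose or a line that the arm cannot do raises bot.MotionError and nothing moves.
- bot.job_done(): hands the job in, once; it reports no verdict.
Readings, each from a call of its own:
- bot.current_clock(): time.
- bot.current_joints(): joint angles.
- bot.current_joint_vel(): joint speeds.
- bot.current_effort(): joint torques, N m.
- bot.current_ee_pos(): TCP position.
- bot.current_tool_rot(): TCP orientation.
- bot.current_contact_force(): force on the tool from outside, world axes, zero at the start.
- bot.current_ft_torque(): the same for the moment, N m.
- bot.current_opening(): opening from 0.0 (shut) to 1.0 (fully open).
Only numpy, scipy, OpenCV 4.12 (cv2) and the standard library are available. Lean on these libraries where they do the work, as an engineer would, in place of code of your own. Each camera call takes 0.05 s, during which the arm holds its last target. There are 200 camera calls.

### The job

Switch on the bench supply of the computer: press the pedal of the yellow foot switch down to its stop for about a second, then let it come all the way up again. Next take the orange stylus out of its wooden block, put its thin tip down through the yellow-ringed hole in the computer's lid and hold the red reset button underneath fully down for at least two seconds. Finish while still holding: at the end the gripper still grips the stylus upright with the button fully down; leave the spray bottle, cutter and sponge alone.

Things in the scene. Friction and masses are not known exactly. Their poses are not given: they have to be found in the camera images.
- computer: (mm) small desktop computer lying flat on the bench, 200 x 200 x 56 high, grey lid on a black case, heavy and fixed. Origin: centre of its underside, z up; x and y run along its sides.
- reset_hole (a point): (mm) centre of the reset hole's mouth in the lid's top surface (56 above the bench), 55 to -x and 45 to +y of the computer's centre in the computer's frame. Round hole, 16 in diameter, straight down through the 10 thick lid; a yellow ring 25 across, 2 high, surrounds it. The top of the red button (19 in diameter) lies 20 below the mouth, centred under the hole.
- reset_button (a joint): travel of the recessed red button: 0 up, 0.006 m fully down against its stop. It moves straight down; its spring needs 1 N to start and 5 N to be fully down, and lifts it when let go.
- stylus: (mm) loose stylus, 45 g nominal, standing upright: steel shaft 6 in diameter and 46 long below a round orange handle 18 in diameter and 75 long (121 in all). Origin: the tip of the shaft; z along the stylus towards the handle.
- stylus_tip (a point): (mm) lower end of the stylus's shaft, on its axis (same point as the stylus's origin).
- stylus_grip (a point): (mm) point on the stylus's axis in the orange handle, 86 above the tip (40 above the handle's lower end, 35 below its top): a good place for the finger pads.
- block: (mm) fixed wooden block 80 x 80 x 60 high with a hole 10 in diameter at its centre; at the start the stylus's shaft stands 46 deep in it, the handle resting on the block's top. Origin: centre of its underside.
- pedal_base: (mm) fixed yellow base of the foot switch, 170 long (x) x 100 wide (y) x 10 high. Origin: centre of its underside. The pedal's hinge runs along its y axis at x = +70, 22 above the bench; the pedal's free end points to its -x.
- pedal_pad (a point): (mm) centre of the place to press, on the top face of the dark pedal (145 long, 76 wide), 35 from its free end and 110 from the hinge; moves with the pedal. About 55 above the bench with the pedal up, about 31 with it fully down.
- pedal (a joint): pedal angle: 0 up, 0.22 rad down against its stop. Its spring needs about 2 N at the pad to start and about 7 N to reach the stop, and lifts the pedal when let go.
- spray_bottle: (mm) bystander: white spray bottle with red and white trigger head and a blue band, 72 in diameter, 212 high. Origin: centre of its underside.
- cutter: (mm) bystander: yellow cutter knife lying flat, 145 x 24 x 14. Origin: centre of its underside.
- sponge: (mm) bystander: black sponge block 60 x 90 x 30 high. Origin: centre of its underside.
There are look-alikes about, which are no part of the job. Leave any purple look-alike of the pedal_base alone.

How it is judged:
On the way, in this order (a step that is already met when the one before it is completed fails the run):
1. the pedal is down to its stop for half a second (value of joint pedal above 0.2 rad), for 0.5 s.
2. the pedal is all the way up again, the stylus still in its block (value of joint pedal below 0.04 rad and z of stylus_tip in the frame of block below 0.05 m), for 0.1 s.
3. the gripped stylus is out of its block (z of stylus_tip in the frame of block above 0.062 m and contact force between the fingers and stylus above 2 N), for 0.1 s.
4. the stylus, through the hole, holds the reset button fully down for two seconds (value of joint reset_button above 0.0048 m and contact force between stylus and computer above 1.5 N and z of stylus_tip in the frame of reset_hole below -0.02 m and horizontal distance between stylus_tip and reset_hole below 0.008 m and contact force between the fingers and stylus above 2 N), for 1.9 s.
At the end, for the whole second after the job is handed in: Still holding: reset button at least 4.8 of its 6 mm down, the stylus's tip at least 20 mm below the hole's mouth and within 8 mm of its axis, pushing with more than 1.5 N, stylus gripped by the fingers (over 2 N) and within 0.25 rad of upright, clear of its block; pedal up (under 0.04 rad) (all of step 4 and value of joint pedal below 0.04 rad and angle between stylus's own z axis and vertical below 0.25 rad and contact force between stylus and block below 0.2 N); the arm keeps its last pose, push and grip.
It fails at once if the spray bottle is moved more than 30 mm (distance of spray_bottle from where it was at the start of the episode above 0.03 m).
It fails at once if the cutter is moved more than 30 mm (distance of cutter from where it was at the start of the episode above 0.03 m).
It fails at once if the sponge is moved more than 30 mm (distance of sponge from where it was at the start of the episode above 0.03 m).
It fails at once if the spray bottle is tipped over (angle between spray_bottle's own z axis and vertical above 0.3 rad).
It also fails if it takes over 64 s, if anything falls off the work surface, if the arm or the gripper's body presses on something with over 40 N, if the wrist force passes 120 N, or if a joint passes its speed limit or range.

## Working session

There is one attempt and no reset: what is moved stays moved. The work goes in short steps, each a Python script; the robot and the scene stay as the last script left them, time stands still between calls to the robot, and variables do not carry over. Pictures are saved under pics/ and viewed, about 8 in all and at most 12, crops included, and the job is handed in when it is done.

```bash
mkdir -p pics; python3 - <<'E'
from workcell import bot
import cv2,numpy as np
for n in("scene","top"):
    c=bot.read_camera(n); cv2.imwrite(f"pics/{n}0.png",c["pixels"]); np.savez(f"{n}0.npz",**c)
    print(n,c["fx"],c["cx"],c["cy"],(-c["R"].T@c["t"]).round(3),c["R"].round(2).tolist())
print(bot.current_tool_rot(),bot.current_clock())
E
```

```text
scene 449.58703974174733 319.1892784179531 237.9908971549425 [ 1.105 -0.415  0.871] [[0.61, 0.79, 0.01], [0.58, -0.44, -0.68], [-0.53, 0.43, -0.73]]
top 452.19761943014765 319.8577750645713 246.87762049460034 [0.404 0.042 1.303] [[0.0, -1.0, 0.0], [-1.0, -0.0, -0.08], [0.08, -0.0, -1.0]]
[ 2.60466410e+00  1.75538330e+00 -2.44188761e-03] 0.1
```

View pics/top0.png

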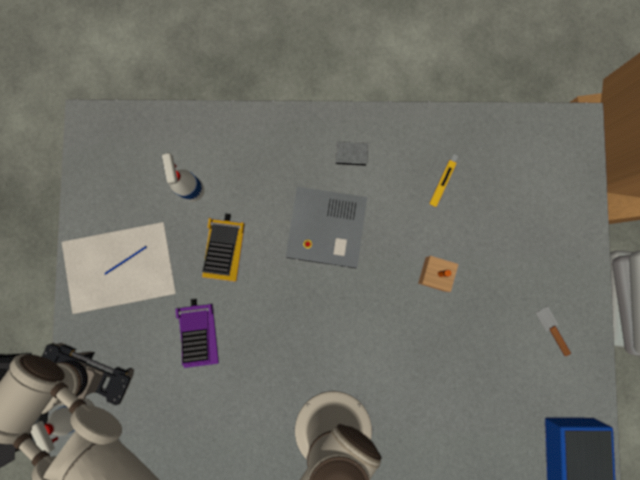

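View pics/scene0.png

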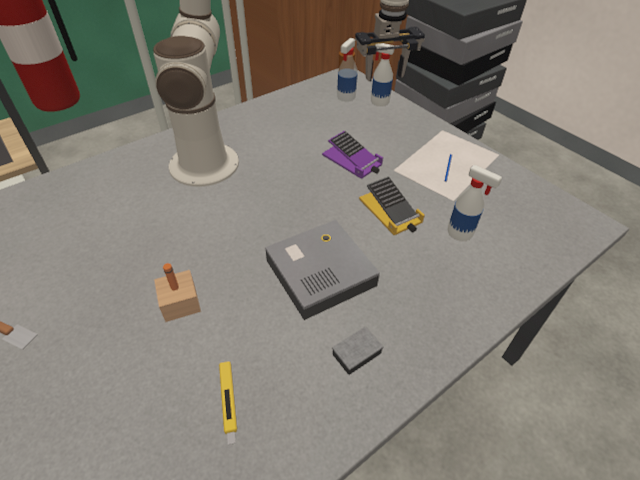

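Candidates: yellow foot switch at top (224,250) versus the purple look-alike at (197,335). The stylus is in its block at top (440,273), versus the brown-handled scraper at (557,340). The ringed hole is at top (307,244). I'll check these with crops and masks.

```bash
cat >h.py <<'E'
import numpy as np,cv2
from scipy.spatial.transform import Rotation as Ro
def ray(c,uv,z):
    d=c["R"].T@np.array([(uv[0]-c["cx"])/c["fx"],(uv[1]-c["cy"])/c["fy"],1]); o=-c["R"].T@c["t"]
    return o+d*(z-o[2])/d[2]
def proj(c,X):
    p=c["R"]@np.array(X)+c["t"]; return np.array([c["fx"]*p[0]/p[2]+c["cx"],c["fy"]*p[1]/p[2]+c["cy"]])
def blobs(img,lo,hi,amin=8):
    m=cv2.inRange(cv2.cvtColor(img,cv2.COLOR_BGR2HSV),lo,hi)
    n,l,s,ce=cv2.connectedComponentsWithStats(m)
    return [(int(s[i,4]),ce[i].round(1),s[i,:4].tolist(),l==i) for i in range(1,n) if s[i,4]>=amin]
def down(a): # tool pointing down, jaw axis x at angle a in world
    x=np.array([np.cos(a),np.sin(a),0]);z=np.array([0,0,-1.]);return Ro.from_matrix(np.c_[x,np.cross(z,x),z]).as_rotvec()
E
python3 - <<'E'
from h import *
for n in("top","scene"):
    c=np.load(n+"0.npz"); im=c["pixels"]
    print(n)
    for nm,lo,hi in(("yel",(18,140,80),(32,255,255)),("ora",(3,150,80),(14,255,255)),("wood",(8,60,110),(20,149,255))):
        for b in blobs(im,lo,hi,10): 
            print(nm,b[0],b[1],b[2],ray(c,b[1],.0)[:2].round(3), cv2.boxPoints(cv2.minAreaRect(np.argwhere(b[3])[:,::-1].astype(np.float32))).round(1).tolist() if b[0]>200 else "")
c=np.load("top0.npz")["pixels"];s=np.load("scene0.npz")["pixels"]
r=lambda i,x,y,w,h:cv2.resize(i[y:y+h,x:x+w],(400,300),interpolation=cv2.INTER_CUBIC)
cv2.imwrite("pics/crop1.png",np.vstack([np.hstack([r(c,180,200,100,75 if 0 else 90),r(c,280,180,100,90)]),np.hstack([r(c,400,235,80,60),r(s,340,165,100,75)])]))
E
```

```text
top
yel 358 [442.1 183.8] [430, 160, 26, 47] [ 0.699 -0.318] [[428.70001220703125, 203.60000610351562], [448.8999938964844, 159.1999969482422], [456.20001220703125, 162.5], [436.0, 206.89999389648438]]
yel 678 [228.  252.1] [202, 218, 42, 63] [0.496 0.304] [[201.60000610351562, 276.79998779296875], [208.5, 217.89999389648438], [243.89999389648438, 222.10000610351562], [236.89999389648438, 280.8999938964844]]
yel 24 [307.6 243.5] [304, 240, 8, 8] [0.522 0.074] 
ora 14 [307.1 243.5] [305, 242, 5, 4] [0.522 0.076] 
ora 84 [444.6 273.2] [438, 270, 14, 7] [ 0.438 -0.321] 
ora 152 [559.8 340.8] [551, 327, 19, 28] [ 0.247 -0.645] 
wood 215 [589.7  97.9] [576, 93, 26, 10] [ 0.96  -0.763] [[576.0, 93.0], [601.0, 93.0], [601.0, 102.0], [576.0, 102.0]]
wood 934 [623.  203.7] [607, 184, 33, 37] [ 0.642 -0.846] [[607.0, 184.0], [639.0, 184.0], [639.0, 220.0], [607.0, 220.0]]
wood 11 [218.  219.4] [213, 219, 11, 2] [0.591 0.335] 
wood 22 [207.5 229.7] [207, 220, 2, 20] [0.561 0.364] 
wood 15 [236.9 221.7] [230, 221, 14, 3] [0.584 0.28 ] 
wood 35 [226.3 224.1] [211, 222, 30, 7] [0.577 0.31 ] 
wood 
[... 1810 characters left out ...]
2. ] [342, 55, 11, 14] [-0.267  0.814] 
wood 1242 [ 14.1 150.8] [0, 118, 38, 63] [-0.424 -0.449] [[-18.0, 126.0], [18.899999618530273, 113.69999694824219], [37.099998474121094, 168.3000030517578], [0.20000000298023224, 180.60000610351562]]
wood 20 [365.8 205.5] [359, 196, 17, 20] [0.445 0.281] 
wood 11 [423. 217.] [422, 212, 3, 11] [0.577 0.377] 
wood 17 [385. 226.] [377, 218, 17, 17] [0.539 0.268] 
wood 13 [167.5 264.2] [163, 263, 9, 5] [ 0.309 -0.262] 
wood 1595 [176.8 296.1] [154, 270, 47, 52] [ 0.413 -0.287] [[151.10000610351562, 275.5], [189.0, 266.0], [200.60000610351562, 312.6000061035156], [162.8000030517578, 322.1000061035156]]
wood 106 [  4.9 327.6] [0, 321, 14, 14] [ 0.263 -0.626]
```

View pics/crop1.png

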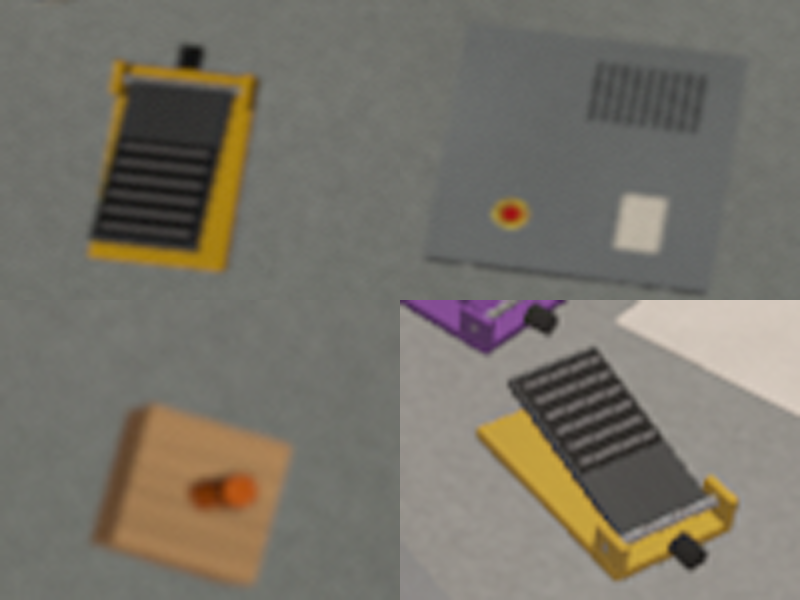

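The crops confirm the choices. The yellow switch's free end points towards the robot, with the hinge posts and plug on the far side. The red button shows in the yellow ring at (307.5,243.5). The stylus handle leans in the image from about (440,274) at its base to (447.6,273) at its top.

```bash
python3 - <<'E'
from h import *
t=np.load("top0.npz");s=np.load("scene0.npz")
print("ring",ray(t,(307.5,243.5),.057),ray(s,(325.7,237.5),.057))
print("sty top/base",ray(t,(447.6,273),.135),ray(t,(440,274),.06),"scene top",ray(s,(168,266.5),.135))
# block top corners from crop
for p in((150,405),(292,445),(258,585),(115,545)): print("block",ray(t,(400+p[0]/5,235+(p[1]-300)/5),.06)[:2].round(3))
# base bottom corners z=.01
a=ray(t,(201.8,277.),.01);b=ray(t,(236.9,280.9),.01);print("free corners",a,b,np.linalg.norm(a-b))
# crop posts: outer far corners top z~.034 
f=lambda p,z:ray(t,(180+p[0]/4,200+p[1]*.3),z)[:2].round(3)
print("posts",f((115,62),.034),f((257,77),.034)); print("free",f((88,257),.01),f((225,271),.01))
print("pedal free edge z.063",f((90,238),.063),f((196,250),.063),"hinge edge",f((127,82),.026),f((235,92),.026))
h=lambda p,z:ray(s,(340+p[0]/4,165+(p[1]-300)/4),z)[:2].round(3)
print("scene free corner",h((477,433),.01),"pedal free edge",h((510,382),.063),h((597,347),.063))
# computer corners z=.056
g=lambda p:ray(t,(280+p[0]/4-100,180+p[1]*.3),.056)[:2].round(3)
for p in((470,25),(748,58),(708,292),(428,258)): print("comp",g(p))
E
```

```text
ring [0.51665313 0.07299409 0.057     ] [0.51631515 0.07698273 0.057     ]
sty top/base [ 0.43467694 -0.2909286   0.135     ] [ 0.43381836 -0.29136636  0.06      ] scene top [ 0.43860662 -0.28773171  0.135     ]
block [ 0.483 -0.265]
block [ 0.461 -0.343]
block [ 0.385 -0.322]
block [ 0.406 -0.244]
free corners [0.42377129 0.37484255 0.01      ] [0.41308047 0.27463241 0.01      ] 0.10077879237686105
posts [0.588 0.353] [0.576 0.253]
free [0.423 0.374] [0.412 0.276]
pedal free edge z.063 [0.438 0.36 ] [0.429 0.287] hinge edge [0.572 0.346] [0.564 0.269]
scene free corner [0.592 0.51 ] pedal free edge [0.602 0.513] [0.615 0.594]
comp [0.674 0.102]
comp [ 0.647 -0.092]
comp [ 0.451 -0.064]
comp [0.478 0.129]
```

```bash
python3 - <<'E'
from h import *
from workcell import bot
bot.set_gripper(0.0,20)
r=down(1.45); p=np.array([.467,.319,.12])
bot.line_to([.216,.533,.26],max_speed=.3)
bot.goto(p.tolist(),r)
print(bot.current_clock(),bot.current_ee_pos(),bot.current_contact_force())
bot.line_to([p[0],p[1],.062])
f0=bot.current_contact_force()
for z in(.050,.042,.036,.032,.030,.028,.026):
    bot.line_to([p[0],p[1],z],max_speed=.05); f=bot.current_contact_force()-f0
    print(z,bot.current_ee_pos().round(4),f.round(2))
    if f[2]>11: break
bot.hold(1.0); print(bot.current_contact_force()-f0,bot.current_clock())
c=bot.read_camera("scene"); cv2.imwrite("pics/press.png",c["pixels"])
bot.line_to([p[0],p[1],.13],max_speed=.1); print(bot.current_clock())
E
```

```text
3.0917 [0.46657292 0.31972235 0.12011929] [-0.91893135 -0.34212351 -0.65737387]
0.05 [0.4677 0.3194 0.0506] [0.23 0.59 3.52]
0.042 [0.4674 0.3192 0.0423] [0.96 1.46 4.38]
0.036 [0.4672 0.3192 0.0365] [-0.87  1.05  5.88]
0.032 [0.467  0.3193 0.0326] [-1.82  1.17  5.8 ]
0.03 [0.467  0.3193 0.0314] [-3.07  0.35 11.82]
[-3.89168022  0.20060624 11.37934247] 6.0917
7.2917
```

The force jumped to 11.8 N at z = 31.4 mm, so the pedal hit its stop, and I held it there. Next come wrist looks at the hole and the stylus.

```bash
python3 - <<'E'
from h import *
from workcell import bot
bot.set_gripper(0.6)
r=down(1.45)
bot.line_to([.467,.319,.25],max_speed=.3)
s=bot.read_camera("scene")
bot.goto([.47,.075,.25],r)
h=bot.read_camera("wrist"); np.savez("wh.npz",**h)
bot.goto([.40,-.29,.28],r)
w=bot.read_camera("wrist"); np.savez("ws.npz",**w)
print(bot.current_clock())
for n,c,X in(("hole",h,(.516,.075,.057)),("sty",w,(.435,-.29,.135))):
    print(n,(-c["R"].T@c["t"]).round(3),proj(c,X))
    for b in blobs(c["pixels"],(18,140,80),(32,255,255),60): print("yel",b[:3],ray(c,b[1],.058))
    for b in blobs(c["pixels"],(0,150,60),(14,255,255),60): print("ora",b[:3],ray(c,b[1],.135))
R=lambda i:cv2.resize(i,(400,300))
cv2.imwrite("pics/mid.png",np.vstack([np.hstack([R(h["pixels"]),R(w["pixels"])]),np.hstack([R(s["pixels"][150:300,300:500]),R(cv2.imread("pics/press.png")[150:300,300:500])])]))
E
```

```text
11.2667
hole [0.4   0.085 0.42 ] [319.66003917 260.31799476]
yel (6186, array([527.3, 193.5]), [488, 125, 118, 165]) [0.47401316 0.27408667 0.058     ]
yel (209, array([320.3, 260.3]), [309, 249, 24, 24]) [0.51573495 0.07564668 0.058     ]
yel (111, array([610.7, 453.9]), [599, 447, 25, 13]) [0.77935439 0.3710382  0.058     ]
yel (67, array([629.4, 452.8]), [621, 447, 19, 13]) [0.78034076 0.39164126 0.058     ]
ora (140, array([320., 258.]), [312, 253, 17, 11]) [0.48916392 0.07765872 0.135     ]
sty [ 0.33 -0.28  0.45] [318.29190508 264.29724923]
yel (687, array([320. , 428.1]), [302, 407, 37, 50]) [ 0.66390046 -0.31433302  0.058     ]
yel (98, array([595.7, 453.2]), [586, 447, 22, 13]) [0.73904529 0.01272526 0.058     ]
yel (131, array([615.9, 452.9]), [604, 447, 23, 13]) [0.74149277 0.03696582 0.058     ]
yel (66, array([632.9, 453.9]), [627, 447, 13, 13]) [0.74541117 0.05751294 0.058     ]
ora (652, array([318.4, 255.2]), [309, 235, 20, 40]) [ 0.42700209 -0.28896998  0.135     ]
```

View pics/mid.png

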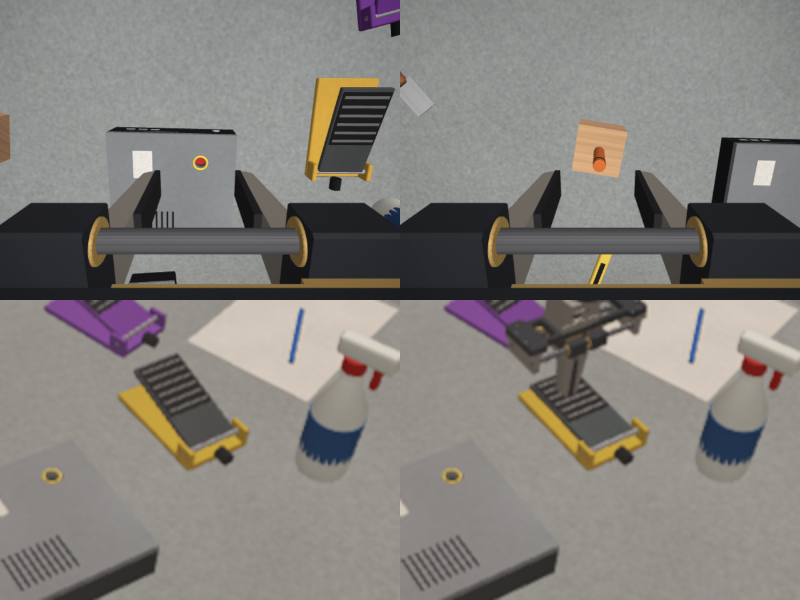

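Left wrist view: ring at (320,260) full scale, giving hole (0.516, 0.0755), which agrees with top and scene. Right wrist view: block and stylus near (318,264), as predicted. The pedal is back up, and the press picture shows it was down. Now the grasp.

```bash
python3 - <<'E'
from h import *
from workcell import bot
r=down(1.45)
w=np.load("ws.npz"); b=max(blobs(w["pixels"],(0,150,60),(14,255,255),300),key=lambda b:b[0])
far=ray(w,(319,b[2][1]+b[2][3]),.135); print("far edge",far)
x,y=.4355,-.290
bot.goto([x,y,.17],r); bot.line_to([x,y,.082])
bot.set_gripper(0.0,35); print("op",bot.current_opening()*92,bot.current_contact_force())
bot.line_to([x,y,.10],max_speed=.08); print(bot.current_contact_force())
bot.line_to([x,y,.22],max_speed=.15)
print("op",bot.current_opening()*92,bot.current_contact_force(),bot.current_clock())
bot.goto([.45,.06,.24],r)
for n in("wrist","scene"):
    c=bot.read_camera(n); np.savez(n+"1.npz",**c)
    q=proj(c,(.45,.06,.24-.067)); print(n,q)
    u,v=q.astype(int); cr=c["pixels"][max(v-60,0):v+60,u-80:u+80]
    cv2.imwrite(f"pics/t_{n}.png",cv2.resize(cr,(400,300),interpolation=cv2.INTER_CUBIC)); print(u-80,max(v-60,0))
cv2.imwrite("pics/tip.png",np.hstack([cv2.imread("pics/t_wrist.png"),cv2.imread("pics/t_scene.png")]))
print(bot.current_ee_pos(),bot.current_clock())
E
```

```text
far edge [ 0.44462077 -0.29051986  0.135     ]
op 17.481919722198 [-0.2946164   0.06458361  0.98940793]
[ 0.8497383   0.49449417 -0.09861595]
op 17.36696243481902 [-0.43253615  0.52392818 -0.53391659] 14.5083
wrist [315.50000021 251.59062118]
235 191
scene [303.88059574 190.67054407]
223 130
[0.45025214 0.05899431 0.23983157] 15.925
```

View pics/tip.png

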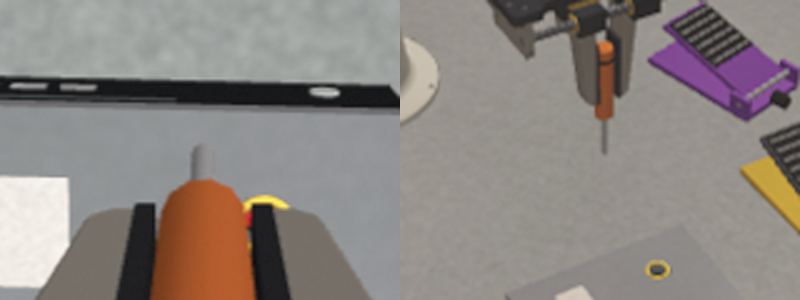

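The tip is within about 1 mm of the tool axis in both views: wrist (315.4,249) and scene (304.6,191.2), against predictions of (315.5,251.6) and (303.9,190.7). I'll hover close to the hole and check.

```bash
python3 - <<'E'
from h import *
from workcell import bot
r=down(1.45); H=(.516,.0755)
bot.line_to([*H,.20]); bot.line_to([*H,.136],max_speed=.1)
P=bot.current_ee_pos(); print(P,bot.current_contact_force(),bot.current_clock())
o=[]
for n in("wrist","scene"):
    c=bot.read_camera(n); np.savez(n+"2.npz",**c)
    u,v=proj(c,(P[0],P[1],.069)).astype(int); print(n,proj(c,(P[0],P[1],.069)),proj(c,(*H,.058)),u-40,v-30)
    o.append(cv2.resize(c["pixels"][v-30:v+30,u-40:u+40],(400,300),interpolation=cv2.INTER_CUBIC))
cv2.imwrite("pics/hov.png",np.hstack(o))
E
```

```text
[0.51647528 0.0754719  0.13670668] [ 0.18090597 -0.40858368 -0.67919323] 17.3917
wrist [314.299517   251.41354176] [314.32431984 245.95297665] 274 221
scene [325.38089735 234.47168349] [325.1634562  237.41179538] 285 204
```

View pics/hov.png

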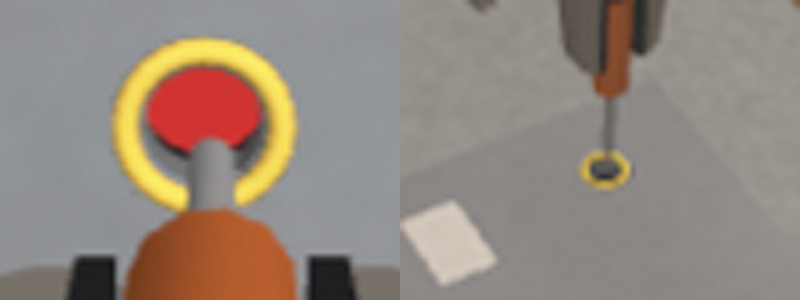

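The tip is over the hole, about 1 mm towards +y: wrist ring centre (314.8,245.8), tip (316.4,250). I'll shift -1 mm in y and go down with force checks.

```bash
python3 - <<'E'
from h import *
from workcell import bot
H=(.516,.0747)
f0=bot.current_contact_force()
for z in(.122,.108,.104,.101,.099,.0975,.0965,.0955,.0945,.0935,.0925,.0915):
    bot.line_to([*H,z],max_speed=.05); bot.hold(.1); f=np.mean([bot.current_contact_force() for _ in range(3)],0)-f0
    print(z,bot.current_ee_pos().round(4),f.round(2))
    if f[2]>10 or (z>.105 and f[2]>4): break
bot.hold(2.5); print(bot.current_contact_force()-f0,bot.current_opening()*92,bot.current_clock())
o=[]
for n in("wrist","scene"):
    c=bot.read_camera(n); u,v=proj(c,(*H,.058)).astype(int)
    o.append(cv2.resize(c["pixels"][v-30:v+30,u-40:u+40],(400,300),interpolation=cv2.INTER_CUBIC))
cv2.imwrite("pics/in.png",np.hstack(o))
E
```

```text
0.122 [0.5161 0.0747 0.122 ] [-0.3   0.69 -1.68]
0.108 [0.5161 0.0747 0.1081] [-0.8   0.48 -0.3 ]
0.104 [0.5161 0.0747 0.1042] [0.45 1.47 0.64]
0.101 [0.5164 0.0747 0.1013] [-0.58  0.19  1.71]
0.099 [0.5163 0.0747 0.0993] [-0.74 -0.04  2.87]
0.0975 [0.5164 0.0747 0.0979] [-0.71  0.69  5.7 ]
0.0965 [0.5166 0.0747 0.0977] [-2.42  1.47 10.26]
[-2.16887018  0.03811418 10.15398164] 17.653052620523862 22.8083
```

View pics/in.png

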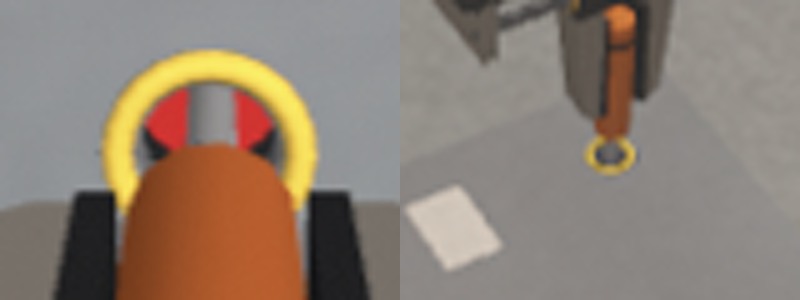

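The shaft is centred in the ring. The force rose like the button's spring and then jumped to 10 N at the expected stop height, and it held for more than 2.5 s. Handing in.

```bash
python3 - <<'E'
from workcell import bot
print(bot.current_contact_force(),bot.current_opening()*92,bot.current_clock()); bot.job_done()
E
```

```text
[-2.71090729  0.15377373 10.14416696] 17.176104704049553 22.9083
the job is handed in; nothing more can be done
```

I carried out all the steps and handed the job in at 22.9 s; the system reports no verdict.

- **Pedal:** I pressed the yellow foot switch down at its pad. The force jumped to 11.8 N at 31 mm height, which is its stop, and I held it for about a second. The picture after release shows it fully up. I left the purple look-alike alone.
- **Stylus:** I gripped the handle with 35 N set and lifted it out of the block. Two views showed the tip within about 1 mm of where it should be. At the hole it was about 1 mm off, so I corrected for that before going down.
- **Reset button:** The force followed the button's spring, then jumped to 10 N at the expected stop height (TCP at 97.7 mm against 97 mm calculated). I held it for more than 2.5 s before handing in.
- **At hand-in:** The gripper still held the stylus (fingers about 17 mm apart on the 18 mm handle), upright, pushing with about 10 N.

No check failed. The three views of the hole differed by up to 4 mm in y, so I used the close wrist view. I never went near the spray bottle, cutter or sponge, but I did not measure them again at the end.

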